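# Put the spice pots away in the dish rack's locking tray

## Task

Put all the spice pots away: swing the cam lever free and pull the tray out from under the dish rack all the way, then pull each pot off the snap dock, fetch the loose one from the counter too, and stand each upright in a pocket of the tray that is still empty. Then push the tray fully in, pots and all, and swing the cam lever back to locked. Do not knock the bowl or the garlic press about.

Things in the scene. Friction and masses are not known exactly. Their poses are not given: they have to be found in the camera images.
- pot1: lidded aluminium spice pot, 70 mm tall, 150 g: round body 48 mm across up to z = 44 mm (waist 38 mm across, z = 10 to 24 mm), on top a round knob 22 mm across, z = 44 to 70 mm, to lift it by. Origin at the centre of its underside, z up. All pots look alike; absent ones read None. Starts snapped into the dock.
- pot2: lidded aluminium spice pot, 70 mm tall, 150 g: round body 48 mm across up to z = 44 mm (waist 38 mm across, z = 10 to 24 mm), on top a round knob 22 mm across, z = 44 to 70 mm, to lift it by. Origin at the centre of its underside, z up. All pots look alike; absent ones read None. Starts snapped into the dock.
- pot3: lidded aluminium spice pot, 70 mm tall, 150 g: round body 48 mm across up to z = 44 mm (waist 38 mm across, z = 10 to 24 mm), on top a round knob 22 mm across, z = 44 to 70 mm, to lift it by. Origin at the centre of its underside, z up. All pots look alike; absent ones read None. Starts snapped into the dock.
- pot4: lidded aluminium spice pot, 70 mm tall, 150 g: round body 48 mm across up to z = 44 mm (waist 38 mm across, z = 10 to 24 mm), on top a round knob 22 mm across, z = 44 to 70 mm, to lift it by. Origin at the centre of its underside, z up. All pots look alike; absent ones read None. Starts loose on the counter between the dock and the dish rack.
- pot5: lidded aluminium spice pot, 70 mm tall, 150 g: round body 48 mm across up to z = 44 mm (waist 38 mm across, z = 10 to 24 mm), on top a round knob 22 mm across, z = 44 to 70 mm, to lift it by. Origin at the centre of its underside, z up. All pots look alike; absent ones read None. Starts already in one of the tray's pockets.
- pot6: lidded aluminium spice pot, 70 mm tall, 150 g: round body 48 mm across up to z = 44 mm (waist 38 mm across, z = 10 to 24 mm), on top a round knob 22 mm across, z = 44 to 70 mm, to lift it by. Origin at the centre of its underside, z up. All pots look alike; absent ones read None. Starts already in one of the tray's pockets.
- pot7: lidded aluminium spice pot, 70 mm tall, 150 g: round body 48 mm across up to z = 44 mm (waist 38 mm across, z = 10 to 24 mm), on top a round knob 22 mm across, z = 44 to 70 mm, to lift it by. Origin at the centre of its underside, z up. All pots look alike; absent ones read None. Starts already in one of the tray's pockets.
- pot8: lidded aluminium spice pot, 70 mm tall, 150 g: round body 48 mm across up to z = 44 mm (waist 38 mm across, z = 10 to 24 mm), on top a round knob 22 mm across, z = 44 to 70 mm, to lift it by. Origin at the centre of its underside, z up. All pots look alike; absent ones read None. Starts already in one of the tray's pockets.
- pot9: lidded aluminium spice pot, 70 mm tall, 150 g: round body 48 mm across up to z = 44 mm (waist 38 mm across, z = 10 to 24 mm), on top a round knob 22 mm across, z = 44 to 70 mm, to lift it by. Origin at the centre of its underside, z up. All pots look alike; absent ones read None. Starts already in one of the tray's pockets.
- dock: wooden snap dock fixed on the counter, 210 mm along its x, 96 mm wide; pot places at x = -64, 0, +64 mm, floor 8 mm up, rim to z = 17 mm. Two sprung beads per place (+y and -y sides, z = 26 mm, posts to z = 36 mm) snap into the pot's waist: pull the pot straight up with 10 to 20 N; it is free after rising 20 mm. Origin at the centre of its underside
- rack: steel dish rack fixed on the counter, front to its -x. Origin on the counter under the middle of the pocket row (tray in). Its deck (underside 96 mm high) and the plates on it (to 275 mm high) begin at x = 12 mm and go back to x = 225 mm, 410 mm wide in y
- tray (a joint): dark wooden sliding tray under the rack: 0 = fully in, 0.11 m = fully out to the rack's -x. 64 mm deep in x, 363 mm wide in y; six pockets in a row along y, each 57 x 58 mm, 60 mm apart, floor 9 mm above the counter, walls to z = 32 mm. Slides with about 2 N; only about 4 mm while the cam lever is locked
- tray_handle (a point): centre of the tray's bar handle: bar 100 mm long in the rack's y, 12 x 12 mm thick, 55 mm above the counter, 53 mm in front of the tray's front wall; moves with the tray
- pocket0 (a point): centre of the floor of tray pocket 0 (of 0 to 5, counted from the rack's -y end to its +y end); moves with the tray
- pocket1 (a point): centre of the floor of tray pocket 1 (of 0 to 5, counted from the rack's -y end to its +y end); moves with the tray
- pocket2 (a point): centre of the floor of tray pocket 2 (of 0 to 5, counted from the rack's -y end to its +y end); moves with the tray
- pocket3 (a point): centre of the floor of tray pocket 3 (of 0 to 5, counted from the rack's -y end to its +y end); moves with the tray
- pocket4 (a point): centre of the floor of tray pocket 4 (of 0 to 5, counted from the rack's -y end to its +y end); moves with the tray
- pocket5 (a point): centre of the floor of tray pocket 5 (of 0 to 5, counted from the rack's -y end to its +y end); moves with the tray
- cam (a joint): flat cam lever at the rack's front at the tray's -y end, on an upright pivot at x = -45, y = -230 mm in the rack's frame: 0 = locked (handle points sideways, 74 deg round from the rack's -x towards its -y; dog against the tray's lug), 1.3 rad = free (handle to the rack's -x). Positive is clockwise from above, range 0 to 1.3; stays where left; about 2 N at the knob
- cam_knob (a point): middle of the upright round knob at the end of the cam lever: 20 mm across, from 46 to 70 mm above the counter (this point at 60 mm), 65 mm from the pivot; moves with the lever
- bowl: white ceramic bowl, 130 mm across, 60 mm tall, a bystander
- press: steel garlic press lying on the counter, 190 mm long, a bystander
There are look-alikes about, which are no part of the job. What is shaped like the pot3 but black is not meant. What is shaped like the pot2 but turquoise is not meant.

How it is judged:
By the outcome, as a careful person would: the job done as asked, in the order asked, and still so for the second after the job is handed in, with the robot touching nothing.
Of pot1, pot2, pot3 only 2 to 3 are there at a start; the rules pass over those that are not, and their reading is None.
Of pot5, pot6, pot7, pot8, pot9 only 1 to 2 are there at a start; the rules pass over those that are not, and their reading is None.
At some moment in a run one of pot4 may be knocked a few centimetres aside while the robot is not near it.
Once in a run the grip may slacken for a moment while it holds something.
It also fails if it takes over 208 s, if anything falls off the work surface, if the arm or the gripper's body presses on something with over 40 N, if the wrist force passes 120 N, or if a joint passes its speed limit or range.

## Robot

A 6-joint arm with a two-finger parallel gripper is mounted at the origin on the work surface. World frame = base frame: x ahead of the robot, y to its left, z up, the work surface at z = 0. Lengths are in m, angles in rad, forces in N, time in s.
With the tool pointing down it reaches from about 0.25 to 0.775 m from the base axis. Payload 4 kg.
Tool frame: the origin (TCP) lies midway between the tips of the shut fingers; the grasp point (between the pads) lies 19 mm behind it; z points along the fingers, y is the line along which they close (so a half turn about z gives the same grasp; the last joint's range is limited). The gripper opens to 94 mm and grips with 3 to 60 N. Pads are 16 mm wide; open, the fingers measure 119 mm over their backs; the gripper's body (75 mm by 177 mm) begins 78 mm behind the grasp point.
Start: joints at [1.229, 0.087, 1.371, -0, 1.684, -0.103], TCP at [0.13, 0.534, 0.206] pointing down, gripper open.
Joint ranges: [-3.1, 3.1], [-0.76, 2.03], [0.27, 2.55], [-1.08, 4.22], [0.17, 2.65], [-2.57, 2.57]. Speed limits (rad/s): [2.79, 2.79, 3.14, 3.14, 3.14, 3.14].

## Interface

Orientations are given as [roll, pitch, yaw] about the fixed x, y, z axes, in that order (R = Rz(yaw) Ry(pitch) Rx(roll)).
In Python, from bench import robot gives the robot as it stands. The module is installed in compiled form; this text tells all that it offers.
- The arm moves only by the tool arm_command, never from a script. Its argument "targets" is a list of rows, each a list of 4 numbers: the shift along the world's x, y, z as a fraction of full scale, then the turn about the world's z as a fraction of full scale. A call has 1 to 8 rows; each row is the pose to reach, as a shift and turn from the pose commanded when the call began; what a row does not reach only later rows make up. Full scale, the value 1, is 0.5 m for a shift and 120 degrees for a turn. A row lasts 1/12 s, in which the tool goes at most 41.7 mm and 7.16 degrees, less where a joint would pass 70% of its speed; a pose out of reach is approached as far as the arm can. A call with a number of a shift or a turn outside -1 to 1 is refused whole. A call with a gripper value outside its range is refused whole. "claw" is the closure, from 0 (fully open) to 1 (shut), set as the call begins (left out, the last holds). The fingers move at their own pace and stop on an object; the grip force is fixed at half the most. Time passes only in rows, so rows that repeat a pose let the fingers close. It gives the time, the measured TCP pose, the force, the opening and the grip force at its end, in the units of the state.
- robot.get_obs(): the state, without advancing time (a new reading comes with each control period).
- robot.snapshot(name): name is "scene" or "top" or "wrist"; returns the picture (384x512x3 uint8, red, green, blue); there is no depth.
- robot.camera_info(name): a dict with "vfov" (degrees; the focal length in pixels is half the picture's height over the tangent of half this angle, whatever the lens; pixels are square), "cx", "cy" (the principal point, pixels), "extrinsics" (4x4, takes a point from camera to world coordinates); the wrist camera has in their place "T_tool_cam" (4x4, takes a point from camera to tool coordinates, whose origin is the TCP and whose axes are the flange's). Camera axes: x right, y up, looking along -z (the intrinsics and any distortion apply to the point x, -y, -z); pixel columns grow to the right and rows downward; lengths in m; the calibration is good to about 2 mm. The wrist camera is an equidistant fisheye: a pixel r from the principal point sees the ray r / f radians off the axis. A picture is of the moment at which its call begins: read the wrist's pose just before it. camera_info takes no time and is no camera call.
- robot.close_job(): hands the job in; it is judged then, once.
The state is a dict: "time": time; "joint_positions": joint angles; "qvel": joint speeds; "joint_torque": joint torques, N m; "tool_pos": TCP position; "ee_rot": TCP orientation; "wrist_force": force on the tool from outside, world axes, zero at the start; "wrist_torque": the same for the moment, N m; "width": finger opening in m; "finger_force": force on a finger pad.
Only numpy, scipy, OpenCV 4.12 (cv2) and the standard library are available. Lean on these libraries where they do the work, as an engineer would, in place of code of your own. Each camera call takes 0.05 s, during which the arm holds its last target. There are 200 camera calls.

## Working session

There is one attempt and no reset: what is moved stays moved. The work goes in short steps, Python scripts to look and compute and a tool call to move; the robot and the scene stay as the last step left them, time stands still between calls to the robot, and variables do not carry over. Pictures are saved under pics/ and viewed, at most 14 in all, crops included, and the job is handed in when it is done.

Besides the shell and the picture viewer there is one more tool, called after "Emit:" by a JSON object that holds its "op" and its "data", one argument or row to a line. arm_command: Moves the arm, as the interface text tells. Shift numbers are shares of 0.5 m and turn numbers shares of 120 degrees, none past 1 either way. Its arguments: {"type":"object","properties":{"targets":{"type":"array"},"claw":{"type":"number"}},"required":["targets"]}

```bash
mkdir -p pics; cat > h.py <<'E'
import numpy as np, cv2
from bench import robot
def snap(n,f):
    im=robot.snapshot(n); cv2.imwrite('pics/'+f,im[:,:,::-1]); return im
def info(n):
    c=robot.camera_info(n); f=192/np.tan(np.radians(c['vfov'])/2); return c,f
def pix2w(n,u,v,z):
    c,f=info(n); E=np.array(c['extrinsics'])
    d=E[:3,:3]@np.array([(u-c['cx'])/f,-(v-c['cy'])/f,-1]); o=E[:3,3]
    return o+d*(z-o[2])/d[2]
def w2pix(n,p):
    c,f=info(n); E=np.array(c['extrinsics']); q=E[:3,:3].T@(np.array(p)-E[:3,3])
    return c['cx']+f*q[0]/-q[2], c['cy']-f*q[1]/-q[2]
E
python3 - <<'E'
from h import *
for n in('scene','top','wrist'):
    snap(n,n+'0.png'); print(n,robot.camera_info(n))
print(robot.get_obs())
E
```

```text
scene {'vfov': 57.96832992801492, 'cx': 253.0204691473751, 'cy': 192.45181365754945, 'extrinsics': array([[-0.01955557, -0.56007635,  0.82821016,  1.44109833],
       [ 0.99952314, -0.03075108,  0.0028052 , -0.05152004],
       [ 0.02389723,  0.82787007,  0.56041062,  0.68514357],
       [ 0.        ,  0.        ,  0.        ,  1.        ]])}
top {'vfov': 43.000548059760455, 'cx': 260.95524967000034, 'cy': 186.4052745023312, 'extrinsics': array([[-0.01942885,  0.99360708, -0.11120925,  0.37255038],
       [-0.99978721, -0.01853666,  0.00905101, -0.06406285],
       [ 0.0069317 ,  0.11136144,  0.9937558 ,  1.50345251],
       [ 0.        ,  0.        ,  0.        ,  1.        ]])}
wrist {'vfov': 65.70646984690485, 'cx': 254.46454802187935, 'cy': 188.31868092692216, 'T_tool_cam': array([[-1.10346593e-03,  9.64895786e-01,  2.62630739e-01,
         7.60942325e-02],
       [ 9.99999344e-01,  9.84309547e-04,  5.85266891e-04,
         1.90901383e-03],
       [ 3.06211612e-04,  2.62631213e-01, -9.64896239e-01,
        -1.80216242e-01],
       [ 0.00000000e+00,  0.00000000e+00,  0.00000000e+00,
         1.00000000e+00]])}
{'time': 0.15, 'joint_positions': array([ 1.22891517e+00,  8.77916497e-02,  1.37188151e+00,  1.55731769e-05,
        1.68359065e+00, -1.03109174e-01]), 'qvel': array([ 5.92627431e-04, -4.87686959e-03, -4.05972533e-03,  7.12031227e-05,
        1.93521748e-03, -6.09011927e-04]), 'joint_torque': array([ 1.43766665e-03, -3.40647054e+01, -3.02790964e+01,  7.17939483e-02,
        3.05723352e-02, -1.21301828e-04]), 'tool_pos': array([0.1299459 , 0.53400586, 0.20458252]), 'ee_rot': array([-3.13993197e+00, -1.87401153e-04,  2.90282225e+00]), 'wrist_force': array([-0.3553543 ,  0.01050685, -0.49424549]), 'wrist_torque': array([-0.01916458,  0.01032826,  0.02211941]), 'finger_force': 0.0, 'width': 0.09420038255369331}
```

View pics/top0.png

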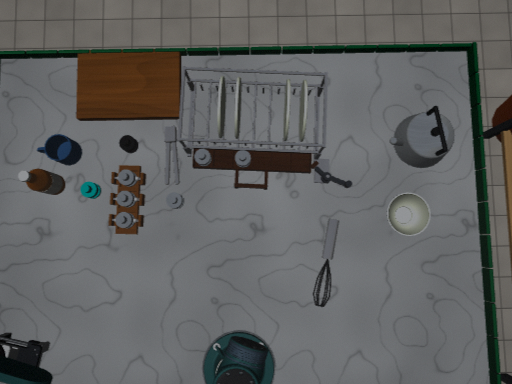

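View pics/scene0.png

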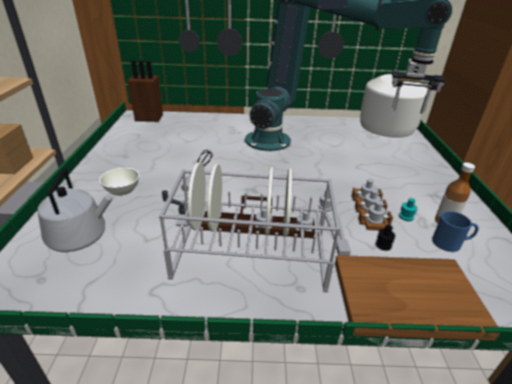

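The top view shows the dock with 3 pots around (127,200), the loose pot at (175,201), tray pots at (203,157) and (243,157), and the cam knob near (347,183). Next I zoom in to measure.

```bash
python3 - <<'E'
import cv2
im=cv2.imread('pics/top0.png')
cv2.imwrite('pics/c1.png',cv2.resize(im[130:250,95:215],(600,600),interpolation=cv2.INTER_CUBIC))
cv2.imwrite('pics/c2.png',cv2.resize(im[135:205,190:360],(800,329),interpolation=cv2.INTER_CUBIC))
E
```

```text
(no output)
```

View pics/c1.png

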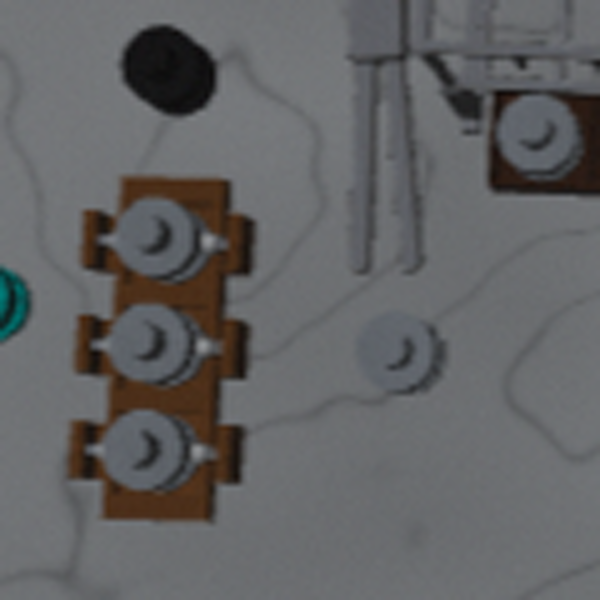

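View pics/c2.png

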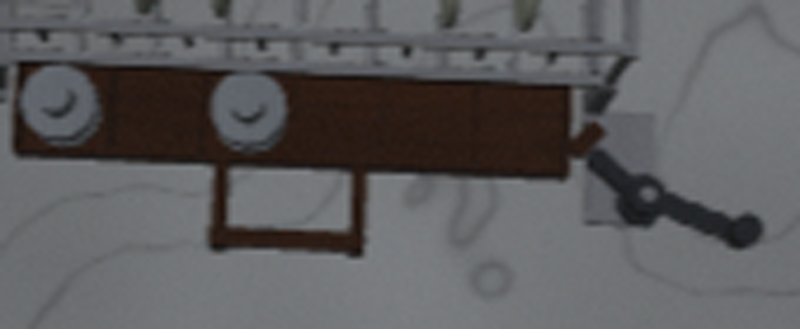

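Crops: the dock pots' body tops are at c1 (158,237), (150,343) and (148,450), and the loose pot's at (398,350). In c2 the tray front corners are (15,155) and (568,178), the handle bar (287,240), the pivot (648,195) and the knob (745,229).

```bash
python3 - <<'E'
from h import *
def a(n,u,v,z,): print(n,np.round(pix2w('top',u,v,z),4))
def c1(n,u,v,z): a(n,95+u/5-.4,130+v/5-.4,z)
def c2(n,u,v,z): a(n,190+u/4.706-.4,135+v/4.7-.4,z)
c1('d1',158,237,.052);c1('d2',152,343,.052);c1('d3',148,450,.052);c1('loose',397,351,.044)
c1('dockTL',121,178,.017);c1('dockTR',229,180,.017);c1('dockBL',103,515,.017);c1('dockBR',213,521,.017)
c1('pressL',360,270,.01);c1('pressR',412,270,.01)
c2('p5',60,103,.053);c2('p3',248,110,.053);c2('TfL',15,155,.032);c2('TfR',568,178,.032)
c2('hbar',287,238,.061);c2('hbL',210,240,.061);c2('hbR',363,247,.061);c2('pivot',648,195,.045);c2('knob',745,229,.07)
E
```

```text
d1 [0.5709 0.326  0.052 ]
d2 [0.5072 0.3289 0.052 ]
d3 [0.4434 0.3305 0.052 ]
loose [0.5003 0.1843 0.044 ]
dockTL [0.6127 0.3586 0.017 ]
dockTR [0.6103 0.2922 0.017 ]
dockBL [0.4063 0.3668 0.017 ]
dockBR [0.4014 0.3002 0.017 ]
pressL [0.5538 0.2128 0.01  ]
pressR [0.5532 0.1808 0.01  ]
p5 [0.6288 0.0975 0.053 ]
p3 [ 0.622  -0.0227  0.053 ]
TfL [0.5988 0.1292 0.032 ]
TfR [ 0.5772 -0.2288  0.032 ]
hbar [ 0.538  -0.0464  0.061 ]
hbL [0.5377 0.0023 0.061 ]
hbR [ 0.5314 -0.0944  0.061 ]
pivot [ 0.5634 -0.2783  0.045 ]
knob [ 0.5373 -0.3351  0.07  ]
```

Emit:
{"op": "arm_command", "data": {
  "targets": [
    [0.26,-0.58,0,-0.46],
    [0.26,-0.58,0,-0.46],
    [0.26,-0.58,0,-0.46],
    [0.26,-0.58,0,-0.46],
    [0.26,-0.58,0,-0.46],
    [0.26,-0.58,0,-0.46],
    [0.26,-0.58,0,-0.46],
    [0.26,-0.58,0,-0.46]
  ],
  "claw": 0.57
}}

```text
time: 0.82
tool_pos: [0.2606, 0.2415, 0.2053]
ee_rot: [3.141, 0.001, 1.932]
wrist_force: [0.6, 0.3, 1.3]
width: 0.0441
finger_force: 0.0
```

Emit:
{"op": "arm_command", "data": {
  "targets": [
    [0.26,-0.58,0,-0.46],
    [0.26,-0.58,0,-0.46],
    [0.26,-0.58,0,-0.46],
    [0.26,-0.58,0,-0.46],
    [0.26,-0.58,0,-0.46],
    [0.26,-0.58,0,-0.46],
    [0.26,-0.58,0,-0.46],
    [0.26,-0.58,0,-0.46]
  ]
}}

```text
time: 1.48
tool_pos: [0.3906, -0.0491, 0.2051]
ee_rot: [3.141, 0.001, 0.967]
wrist_force: [0.9, -0.0, 0.4]
width: 0.0405
finger_force: 0.0
```

Emit:
{"op": "arm_command", "data": {
  "targets": [
    [0.298,-0.584,0,-0.188],
    [0.298,-0.584,0,-0.188],
    [0.298,-0.584,0,-0.188],
    [0.298,-0.584,0,-0.188],
    [0.298,-0.584,0,-0.188],
    [0.298,-0.584,0,-0.188],
    [0.298,-0.584,0,-0.188],
    [0.298,-0.584,0,-0.188]
  ]
}}

```text
time: 2.15
tool_pos: [0.5395, -0.34, 0.2044]
ee_rot: [-3.141, 0.001, 0.581]
wrist_force: [0.3, -0.5, 0.1]
width: 0.0405
finger_force: 0.0
```

Emit:
{"op": "arm_command", "data": {
  "targets": [
    [0,0.004,-0.08,0],
    [0,0.004,-0.16,0],
    [0,0.004,-0.2,0],
    [0,0.004,-0.24,0],
    [0,0.004,-0.26,0],
    [0,0.004,-0.28,0],
    [0,0.004,-0.3,0],
    [0,0.004,-0.3,0]
  ]
}}

```text
time: 2.82
tool_pos: [0.5384, -0.335, 0.0539]
ee_rot: [-3.139, 0.001, 0.582]
wrist_force: [-0.4, 0.4, -0.6]
width: 0.0402
finger_force: 0.0
```

```bash
python3 - <<'E'
from h import *
snap('wrist','w1.png')
R=np.array([.6205,-.052]);y=-.060
M=np.array([[np.cos(y),-np.sin(y)],[np.sin(y),np.cos(y)]])
k=lambda d:R+M@(np.array([-.045,-.23])+.065*np.array([-np.cos(np.radians(d)),-np.sin(np.radians(d))]))
for d in range(74,-12,-10): print(d,np.round(k(d),4),np.round((k(d)-k(74))/.5,3))
E
```

```text
74 [ 0.5402 -0.3402] [0. 0.]
64 [ 0.5298 -0.3355] [-0.021  0.009]
54 [ 0.5205 -0.3291] [-0.039  0.022]
44 [ 0.5124 -0.3212] [-0.055  0.038]
34 [ 0.5058 -0.3119] [-0.069  0.056]
24 [ 0.5009 -0.3017] [-0.078  0.077]
14 [ 0.4979 -0.2908] [-0.085  0.099]
4 [ 0.4968 -0.2795] [-0.087  0.121]
-6 [ 0.4977 -0.2682] [-0.085  0.144]
```

View pics/w1.png

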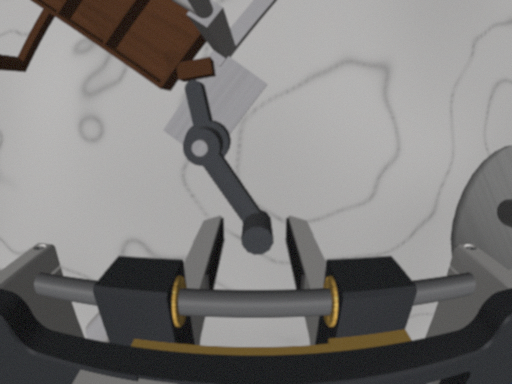

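The knob at (257,232) sits between the fingertips, so I swing along the arc.

Emit:
{"op": "arm_command", "data": {
  "targets": [
    [-0.021,0.007,0,0],
    [-0.042,0.018,0,0],
    [-0.058,0.034,0,0],
    [-0.072,0.052,0,0],
    [-0.082,0.073,0,0],
    [-0.088,0.095,0,0],
    [-0.089,0.117,0,0],
    [-0.087,0.135,0,0]
  ]
}}

```text
time: 3.53
tool_pos: [0.4962, -0.2679, 0.057]
ee_rot: [3.139, -0.001, 0.582]
wrist_force: [0.2, -3.4, -0.3]
width: 0.0403
finger_force: 1.2
```

Emit:
{"op": "arm_command", "data": {
  "targets": [
    [0,0.006,0,0],
    [0,0.01,0,0],
    [0,0.014,0,0],
    [0,0.016,0,0],
    [0,0.018,0,0],
    [0,0.018,0,0]
  ]
}}

```text
time: 4.03
tool_pos: [0.4967, -0.2622, 0.0562]
ee_rot: [3.135, 0.001, 0.582]
wrist_force: [1.9, -8.0, -0.3]
width: 0.0405
finger_force: 3.8
```

```bash
python3 - <<'E'
from h import *
snap('wrist','w2.png')
E
```

```text
(no output)
```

View pics/w2.png

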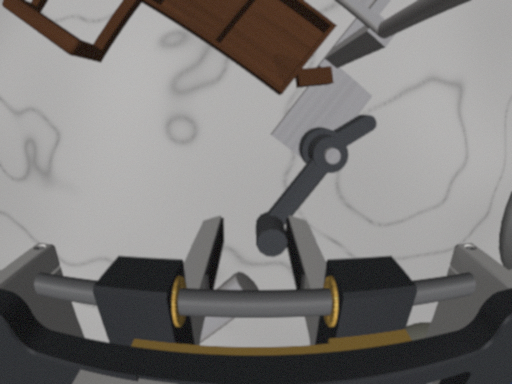

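Emit:
{"op": "arm_command", "data": {
  "targets": [
    [0,-0.018,0,0],
    [0,-0.018,0.08,0],
    [0,-0.018,0.16,0],
    [0,-0.018,0.2,0.05],
    [0,-0.018,0.2,0.1],
    [0,-0.018,0.2,0.15],
    [0,-0.018,0.2,0.2],
    [0,-0.018,0.2,0.25]
  ],
  "claw": 0.57
}}

```text
time: 4.75
tool_pos: [0.4953, -0.2671, 0.1547]
ee_rot: [-3.139, -0.002, 1.111]
wrist_force: [0.5, -0.2, -0.1]
width: 0.0405
finger_force: 0.0
```

Emit:
{"op": "arm_command", "data": {
  "targets": [
    [0.132,0.443,0,0.4],
    [0.132,0.443,0,0.4],
    [0.132,0.443,0,0.4],
    [0.132,0.443,0,0.45],
    [0.132,0.443,0,0.45],
    [0.132,0.443,0,0.45],
    [0.132,0.443,0,0.45],
    [0.132,0.443,0,0.45]
  ],
  "claw": 1
}}

```text
time: 5.42
tool_pos: [0.5611, -0.0437, 0.1543]
ee_rot: [-3.14, -0.004, 2.058]
wrist_force: [-0.3, -0.9, -0.1]
width: 0.0006
finger_force: 0.0
```

Emit:
{"op": "arm_command", "data": {
  "targets": [
    [0,0,0,0.494],
    [0,0,0,0.494],
    [0,0,0,0.494],
    [0,0,0,0.494],
    [0,0,0,0.494],
    [0,0,0,0.494],
    [0,0,0,0.494],
    [0,0,0,0.494]
  ]
}}

```text
time: 6.08
tool_pos: [0.5608, -0.0458, 0.1543]
ee_rot: [3.139, -0.004, 3.055]
wrist_force: [0.0, -0.0, 0.1]
width: 0.0005
finger_force: 0.0
```

Emit:
{"op": "arm_command", "data": {
  "targets": [
    [0,0,0,0.06],
    [0,0,0,0.06],
    [0,0,0,0.06]
  ]
}}

```text
time: 6.33
tool_pos: [0.5611, -0.0461, 0.1546]
ee_rot: [3.14, -0.002, -3.112]
wrist_force: [0.1, 0.5, -0.2]
width: 0.0005
finger_force: 0.0
```

```bash
python3 - <<'E'
from h import *
o=robot.get_obs();print(o['tool_pos'],o['ee_rot'],o['joint_positions'])
snap('top','top1.png')
a=cv2.imread('pics/top1.png')[120:250,95:365]; cv2.imwrite('pics/c3.png',cv2.resize(a,(800,385),interpolation=cv2.INTER_CUBIC))
E
```

```text
[ 0.56111364 -0.04611932  0.15464838] [ 3.13993468e+00 -2.25142043e-03 -3.11212370e+00] [-1.83426728e-01  1.33124135e-01  1.42098331e+00  1.14505167e-03
  1.59003610e+00 -1.78366957e+00]
```

View pics/c3.png

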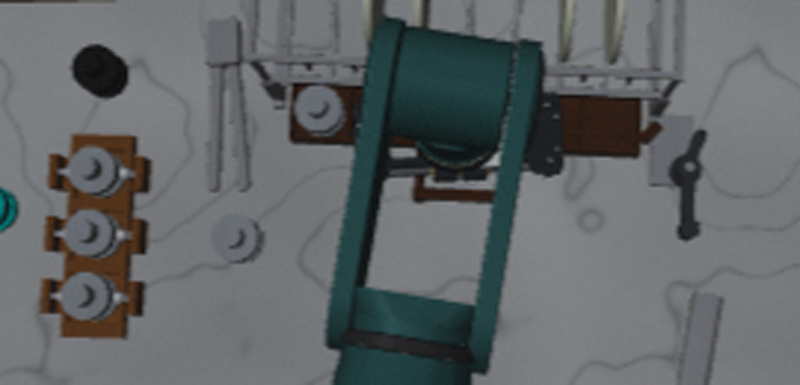

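The lever now points down in the image, at (690,235), so it is free. Next I descend behind the handle bar and pull.

Emit:
{"op": "arm_command", "data": {
  "targets": [
    [0.005,0,-0.06,-0.042],
    [0.005,0,-0.12,-0.042],
    [0.005,0,-0.16,-0.042],
    [0.005,0,-0.19,-0.042],
    [0.005,0,-0.22,-0.042],
    [0.005,0,-0.22,-0.042]
  ]
}}

```text
time: 6.88
tool_pos: [0.5611, -0.0459, 0.0413]
ee_rot: [3.14, -0.008, 3.084]
wrist_force: [-1.8, 0.0, 0.0]
width: 0.0008
finger_force: 0.0
```

Emit:
{"op": "arm_command", "data": {
  "targets": [
    [-0.02,0.001,0,0],
    [-0.04,0.002,0,0],
    [-0.07,0.004,0,0],
    [-0.1,0.006,0,0],
    [-0.13,0.008,0,0],
    [-0.16,0.01,0,0],
    [-0.19,0.011,0,0],
    [-0.21,0.013,0,0]
  ]
}}

```text
time: 7.55
tool_pos: [0.4585, -0.0401, 0.0467]
ee_rot: [-3.142, 0.002, 3.085]
wrist_force: [2.4, -0.5, -0.9]
width: 0.0002
finger_force: 1.0
```

Emit:
{"op": "arm_command", "data": {
  "targets": [
    [-0.01,0.001,0,0],
    [-0.02,0.001,0,0],
    [-0.026,0.002,0,0],
    [-0.032,0.002,0,0],
    [-0.038,0.002,0,0],
    [-0.042,0.003,0,0],
    [-0.042,0.003,0,0]
  ]
}}

```text
time: 8.13
tool_pos: [0.4443, -0.0391, 0.0465]
ee_rot: [-3.141, 0.015, 3.085]
wrist_force: [14.8, -1.3, -8.2]
width: 0.0004
finger_force: 7.5
```

Emit:
{"op": "arm_command", "data": {
  "targets": [
    [0.02,0,0,0],
    [0.02,0,0.08,0],
    [0.02,0,0.16,0],
    [0.02,0,0.24,0],
    [0.02,0.08,0.3,0],
    [0.02,0.16,0.3,0],
    [0.04,0.24,0.3,0],
    [0.05,0.32,0.3,0]
  ],
  "claw": 0.47
}}

```text
time: 8.8
tool_pos: [0.4631, 0.1194, 0.1967]
ee_rot: [-3.141, 0.001, 3.084]
wrist_force: [1.6, -1.2, -0.0]
width: 0.0489
finger_force: 0.0
```

Emit:
{"op": "arm_command", "data": {
  "targets": [
    [0.04,0.08,0,0],
    [0.06,0.16,0,0],
    [0.07,0.24,0,0],
    [0.074,0.32,0,0],
    [0.074,0.4,0,0],
    [0.074,0.415,0,0],
    [0.074,0.415,0,0],
    [0.074,0.415,0,0]
  ]
}}

```text
time: 9.47
tool_pos: [0.4994, 0.3251, 0.1947]
ee_rot: [-3.139, -0.002, 3.087]
wrist_force: [0.1, 0.5, 0.5]
width: 0.05
finger_force: 0.0
```

```bash
python3 - <<'E'
from h import *
o=robot.get_obs();print(o['tool_pos'],o['ee_rot'])
snap('wrist','w3.png')
snap('top','top2.png')
a=cv2.imread('pics/top2.png')[140:250,95:365]; a=cv2.resize(a,(800,326),interpolation=cv2.INTER_CUBIC)
w=cv2.resize(cv2.imread('pics/w3.png'),(360,270))
cv2.imwrite('pics/c4.png',np.vstack([a,np.hstack([w,np.zeros((270,440,3),np.uint8)])]))
E
```

```text
[0.49939343 0.32507256 0.19466686] [-3.13932568e+00 -1.59681071e-03  3.08660839e+00]
```

View pics/c4.png

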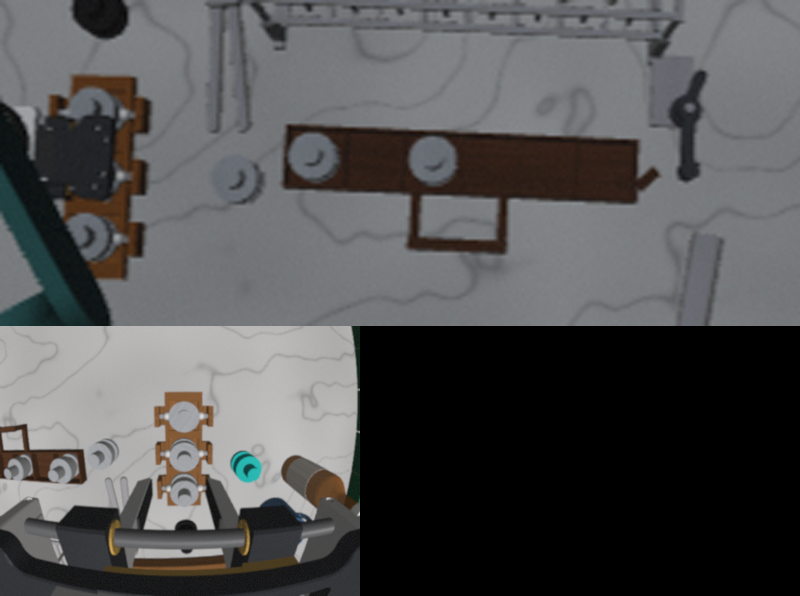

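```bash
cat >> h.py <<'E'
from scipy.spatial.transform import Rotation as Ro
def wproj(p,o):
    c,f=info('wrist'); T=np.eye(4);T[:3,:3]=Ro.from_euler('xyz',o['ee_rot']).as_matrix();T[:3,3]=o['tool_pos']
    q=np.linalg.inv(T@np.array(c['T_tool_cam']))@np.r_[p,1]
    x,y,z=q[0],-q[1],-q[2]; r=np.hypot(x,y); t=np.arctan2(r,z)
    return np.array([c['cx']+f*t*x/r, c['cy']+f*t*y/r])
E
python3 - <<'E'
from h import *
o=robot.get_obs()
def t(n,u,v,z):
    p=pix2w('top',95+u/2.963-.3,140+v/2.963-.3,z);print(n,p.round(4));return p
t('p5',313,157,.053);t('p3',432,161,.053);t('TfL',284,187,.032);t('TfR',636,202,.032);t('TbL',287,125,.032);t('TbR',638,140,.032);t('loose',237,178,.044)
im=cv2.imread('pics/w3.png')
for p in([.571,.326],[.507,.3285],[.4434,.3308],[.5003,.1843]):
    k=.078 if p[1]>.3 else .07
    for z,col in((k,(0,0,255)),(k-.026,(0,255,0))):
        u,v=wproj(np.r_[p,z],o); cv2.drawMarker(im,(int(u+.5),int(v+.5)),col,0,7,1)
cv2.imwrite('pics/c5.png',cv2.resize(im[80:280,110:330],(800,727),interpolation=cv2.INTER_CUBIC)[:600])
E
```

```text
p5 [0.5194 0.1042 0.053 ]
p3 [ 0.5131 -0.0157  0.053 ]
TfL [0.4913 0.1363 0.032 ]
TfR [ 0.4691 -0.2226  0.032 ]
TbL [0.555  0.1331 0.032 ]
TbR [ 0.5328 -0.2266  0.032 ]
loose [0.5004 0.1822 0.044 ]
```

View pics/c5.png

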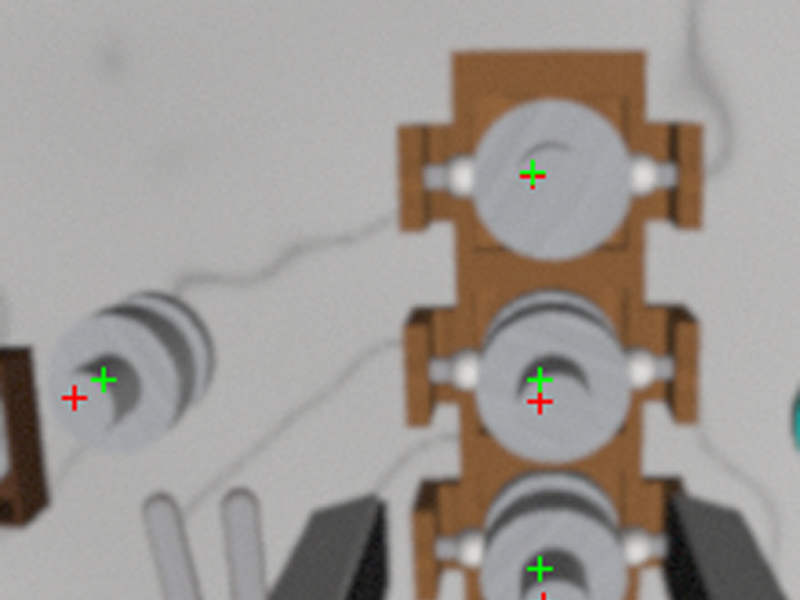

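Markers vs discs: the wrist view puts the dock and loose pots about 4 mm further in +y than the top view does. I take a compromise of +3 mm, and the fingers self-centre in y.

Emit:
{"op": "arm_command", "data": {
  "targets": [
    [0.015,0.013,-0.06,0],
    [0.015,0.013,-0.12,0],
    [0.015,0.013,-0.17,0],
    [0.015,0.013,-0.21,0],
    [0.015,0.013,-0.24,0],
    [0.015,0.013,-0.26,0],
    [0.015,0.013,-0.278,0],
    [0.015,0.013,-0.278,0]
  ]
}}

```text
time: 10.23
tool_pos: [0.5066, 0.3305, 0.055]
ee_rot: [-3.14, -0.002, 3.084]
wrist_force: [0.4, -0.4, -0.4]
width: 0.0501
finger_force: 0.0
```

Emit:
{"op": "arm_command", "data": {
  "targets": [
    [0,0,0,0],
    [0,0,0,0],
    [0,0,0,0],
    [0,0,0,0],
    [0,0,0,0]
  ],
  "claw": 1
}}

```text
time: 10.65
tool_pos: [0.5077, 0.3324, 0.0575]
ee_rot: [3.141, 0.002, 3.086]
wrist_force: [0.7, -0.7, 1.8]
width: 0.021
finger_force: 30.0
```

Emit:
{"op": "arm_command", "data": {
  "targets": [
    [0,0,0.01,0],
    [0,0,0.02,0],
    [0,0,0.03,0],
    [0,0,0.04,0],
    [0,0,0.055,0],
    [0,0,0.07,0],
    [0,0,0.1,0],
    [0,0,0.14,0]
  ]
}}

```text
time: 11.32
tool_pos: [0.5068, 0.3317, 0.1272]
ee_rot: [-3.141, -0.001, 3.086]
wrist_force: [0.4, -0.1, -0.8]
width: 0.0215
finger_force: 30.0
```

Emit:
{"op": "arm_command", "data": {
  "targets": [
    [0,0,0.05,0],
    [0,0,0.1,0],
    [0,0,0.12,0],
    [0,0,0.12,0]
  ]
}}

```text
time: 11.65
tool_pos: [0.5092, 0.3331, 0.192]
ee_rot: [3.137, 0.008, 3.086]
wrist_force: [1.0, 0.4, -1.0]
width: 0.0211
finger_force: 30.0
```

```bash
python3 - <<'E'
from h import *
im=snap('wrist','w4.png'); o=robot.get_obs(); print(o['tool_pos'],o['width'])
np.savez('w4.npz',p=o['tool_pos'],r=o['ee_rot'])
E
```

```text
[0.50816156 0.33257844 0.18905614] 0.021336065253880238
```

View pics/w4.png

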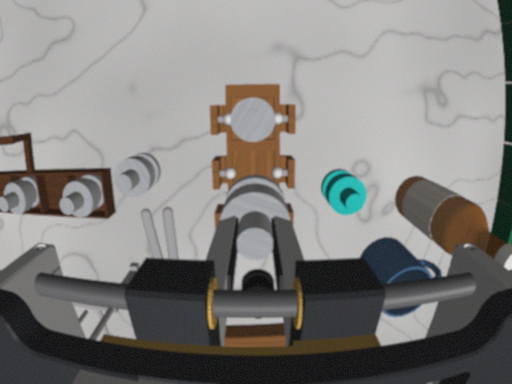

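The pot is held upright, with its knob between the pads at (255,235). I move it above pocket 4.

Emit:
{"op": "arm_command", "data": {
  "targets": [
    [0.002,-0.04,0,0],
    [0.004,-0.11,0,0],
    [0.007,-0.19,0,0],
    [0.01,-0.27,0,0],
    [0.012,-0.35,0,0],
    [0.014,-0.43,0,0],
    [0.016,-0.51,0,0],
    [0.017,-0.55,0,0]
  ]
}}

```text
time: 12.37
tool_pos: [0.5143, 0.053, 0.1842]
ee_rot: [-3.139, -0.004, 3.083]
wrist_force: [-0.6, 0.9, -0.7]
width: 0.0209
finger_force: 30.0
```

Emit:
{"op": "arm_command", "data": {
  "targets": [
    [0,-0.015,-0.02,0],
    [0,-0.015,-0.06,0],
    [0,-0.015,-0.1,0],
    [0,-0.015,-0.14,0],
    [0,-0.015,-0.16,0],
    [0,-0.015,-0.16,0],
    [0,-0.015,-0.16,0],
    [0,-0.015,-0.16,0]
  ]
}}

```text
time: 13.03
tool_pos: [0.5162, 0.0501, 0.1072]
ee_rot: [3.141, 0.001, 3.087]
wrist_force: [0.5, -0.0, -1.9]
width: 0.0216
finger_force: 30.0
```

```bash
python3 - <<'E'
from h import *
o=robot.get_obs(); snap('wrist','w5.png'); print(o['tool_pos'],o['ee_rot'],o['width'])
im=cv2.imread('pics/w5.png')
C=np.array([.5113,-.0445]);yv=np.array([.06,.998]);xv=np.array([.998,-.06])
t=o['tool_pos']
def m(p,z,col):
    u,v=wproj(np.r_[p,z],o); cv2.drawMarker(im,(int(u+.5),int(v+.5)),col,1,7,1)
for k in (5,3): m(C+(k-2.5)*.06*yv,.053,(0,255,0))
p4=C+.09*yv
for sx in(-1,1):
  for sy in(-1,1): m(p4+sx*.0285*xv+sy*.029*yv,.032,(0,255,255))
m(t[:2],t[2]-.004,(0,0,255)); m(t[:2],t[2]-.0485,(255,0,0))
cv2.imwrite('pics/c6.png',cv2.resize(im[60:320,90:420],(760,599),interpolation=cv2.INTER_CUBIC))
E
```

```text
[0.51620434 0.05014021 0.10722025] [3.14128799e+00 1.24730714e-03 3.08669777e+00] 0.02162894315426034
```

View pics/c6.png

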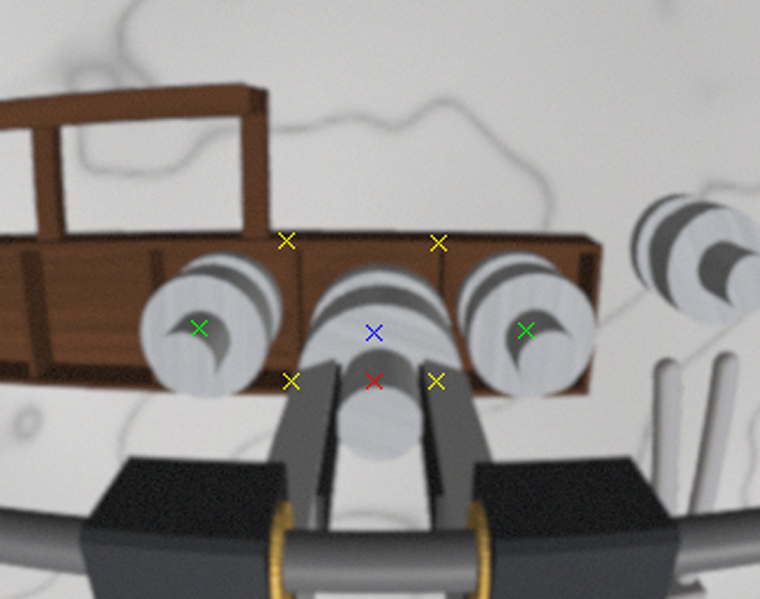

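Neighbour discs are at (204,334) and (527,330), pocket 4's dividers at u≈300 and 441, and the held knob top at about (380,422). The held pot therefore sits about 4 mm too far in +y. I check x numerically.

```bash
python3 - <<'E'
from h import *
from scipy.optimize import least_squares
o=robot.get_obs(); t=o['tool_pos']
def pc(u,v): return np.array([90+u/2.303-.3,60+v/2.304-.3])
def inv(u,v,z): return least_squares(lambda p:wproj(np.r_[p,z],o)-pc(u,v),t[:2]).x
print('held',inv(380,422,t[2]+.0215)-t[:2])
print('p3',inv(204,334,.053),'p5',inv(527,330,.053))
print('div L front/back',inv(300,248,.032),inv(300,360,.032),'R',inv(441,248,.032),inv(441,360,.032))
print('outer front',inv(370,236,.032),'back L',inv(20,382,.032), 'R end',inv(590,392,.032), inv(602,240,.032))
E
```

```text
held [0.00080291 0.00180912]
p3 [ 0.51576382 -0.01319795] p5 [0.52079412 0.10565151]
div L front/back [0.48991826 0.02279217] [0.53535909 0.01878656] R [0.4929741  0.07657515] [0.53847477 0.07513765]
outer front [0.48686716 0.04980028] back L [ 0.54137143 -0.11062172] R end [0.55724319 0.13791049] [0.49272504 0.1407394 ]
```

Emit:
{"op": "arm_command", "data": {
  "targets": [
    [0.004,-0.008,0,0],
    [0.004,-0.008,-0.02,0],
    [0.004,-0.008,-0.04,0],
    [0.004,-0.008,-0.055,0],
    [0.004,-0.008,-0.068,0],
    [0.004,-0.008,-0.08,0],
    [0.004,-0.008,-0.09,0],
    [0.004,-0.008,-0.094,0]
  ]
}}

```text
time: 13.75
tool_pos: [0.5179, 0.0456, 0.0596]
ee_rot: [3.142, 0.0, 3.086]
wrist_force: [-1.8, 0.1, 7.3]
width: 0.0212
finger_force: 30.0
```

Emit:
{"op": "arm_command", "data": {
  "targets": [
    [0,0,-0.002,0],
    [0,0,-0.004,0],
    [0,0,-0.004,0]
  ]
}}

```text
time: 14.0
tool_pos: [0.5193, 0.0455, 0.0595]
ee_rot: [3.142, 0.004, 3.086]
wrist_force: [-1.1, 0.5, 4.7]
width: 0.0215
finger_force: 30.0
```

Seated. Release, lift, and go to dock place 1.

Emit:
{"op": "arm_command", "data": {
  "targets": [
    [0,0,0.002,0],
    [0,0,0.002,0],
    [0,0,0.002,0],
    [0,0,0.002,0],
    [0,0,0.06,0],
    [0,0,0.12,0],
    [0,0,0.2,0],
    [0,0,0.26,0]
  ],
  "claw": 0.47
}}

```text
time: 14.67
tool_pos: [0.5178, 0.0457, 0.1897]
ee_rot: [3.141, 0.001, 3.086]
wrist_force: [0.9, -0.1, 0.6]
width: 0.0498
finger_force: 0.0
```

Emit:
{"op": "arm_command", "data": {
  "targets": [
    [0.02,0.08,0,0],
    [0.04,0.16,0,0],
    [0.06,0.24,0,0],
    [0.08,0.32,0,0],
    [0.09,0.4,0,0],
    [0.1,0.48,0,0],
    [0.104,0.56,0,0],
    [0.104,0.568,0,0]
  ]
}}

```text
time: 15.33
tool_pos: [0.5684, 0.3361, 0.1855]
ee_rot: [3.139, -0.003, 3.093]
wrist_force: [-0.9, -0.8, 0.3]
width: 0.0497
finger_force: 0.0
```

```bash
python3 - <<'E'
from h import *
o=robot.get_obs(); print(o['tool_pos'])
a=snap('wrist','w6.png'); snap('top','top3.png')
E
```

```text
[0.56836105 0.33610882 0.18545394]
```

Emit:
{"op": "arm_command", "data": {
  "targets": [
    [0,0,-0.06,0],
    [0,0,-0.12,0],
    [0,0,-0.16,0],
    [0,0,-0.18,0],
    [0,0,-0.2,0],
    [0,0,-0.2,0]
  ]
}}

```text
time: 15.93
tool_pos: [0.5691, 0.328, 0.0857]
ee_rot: [-3.14, -0.003, 3.085]
wrist_force: [-0.3, -0.2, 0.0]
width: 0.0494
finger_force: 0.0
```

Emit:
{"op": "arm_command", "data": {
  "targets": [
    [0.004,0.003,-0.03,0],
    [0.004,0.003,-0.05,0],
    [0.004,0.003,-0.06,0],
    [0.004,0.003,-0.06,0]
  ]
}}

```text
time: 16.27
tool_pos: [0.5712, 0.3306, 0.0566]
ee_rot: [-3.141, -0.002, 3.086]
wrist_force: [0.1, -1.1, 0.1]
width: 0.05
finger_force: 0.0
```

Emit:
{"op": "arm_command", "data": {
  "targets": [
    [0,0,0,0],
    [0,0,0,0],
    [0,0,0,0],
    [0,0,0,0],
    [0,0,0,0]
  ],
  "claw": 1
}}

```text
time: 16.68
tool_pos: [0.572, 0.3311, 0.0581]
ee_rot: [3.141, 0.001, 3.086]
wrist_force: [0.4, -0.6, -0.2]
width: 0.0215
finger_force: 29.9
```

Emit:
{"op": "arm_command", "data": {
  "targets": [
    [0,0,0.01,0],
    [0,0,0.02,0],
    [0,0,0.03,0],
    [0,0,0.04,0],
    [0,0,0.055,0],
    [0,0,0.07,0],
    [0,0,0.1,0],
    [0,0,0.14,0]
  ]
}}

```text
time: 17.35
tool_pos: [0.5715, 0.331, 0.1284]
ee_rot: [-3.142, -0.0, 3.086]
wrist_force: [0.0, -0.2, -1.6]
width: 0.0211
finger_force: 29.9
```

Emit:
{"op": "arm_command", "data": {
  "targets": [
    [0,0,0.05,0],
    [0,0,0.1,0],
    [0,0,0.12,0],
    [0,0,0.12,0]
  ]
}}

```text
time: 17.68
tool_pos: [0.5738, 0.3322, 0.1936]
ee_rot: [3.136, 0.009, 3.086]
wrist_force: [0.1, 1.0, -1.0]
width: 0.0215
finger_force: 29.9
```

Emit:
{"op": "arm_command", "data": {
  "targets": [
    [-0.01,-0.04,0,0],
    [-0.02,-0.1,0,0],
    [-0.03,-0.17,0,0],
    [-0.05,-0.24,0,0],
    [-0.06,-0.31,0,0],
    [-0.07,-0.38,0,0],
    [-0.08,-0.45,0,0],
    [-0.09,-0.52,0,0]
  ]
}}

```text
time: 18.35
tool_pos: [0.5255, 0.0696, 0.1861]
ee_rot: [-3.141, -0.002, 3.086]
wrist_force: [0.6, -0.7, -1.8]
width: 0.0214
finger_force: 29.9
```

Emit:
{"op": "arm_command", "data": {
  "targets": [
    [-0.01,-0.06,0,0],
    [-0.02,-0.13,0,0],
    [-0.03,-0.2,0,0],
    [-0.032,-0.25,0,0],
    [-0.032,-0.28,0,0],
    [-0.032,-0.289,0,0],
    [-0.032,-0.289,0,0],
    [-0.032,-0.289,0,0]
  ]
}}

```text
time: 19.02
tool_pos: [0.5104, -0.0727, 0.1867]
ee_rot: [3.14, -0.001, 3.086]
wrist_force: [-0.6, 0.9, -0.5]
width: 0.0215
finger_force: 29.9
```

Emit:
{"op": "arm_command", "data": {
  "targets": [
    [0,0,-0.04,0],
    [0,0,-0.08,0],
    [0,0,-0.12,0],
    [0,0,-0.16,0],
    [0,0,-0.18,0],
    [0,0,-0.18,0],
    [0,0,-0.18,0]
  ]
}}

```text
time: 19.6
tool_pos: [0.5106, -0.0724, 0.0974]
ee_rot: [3.141, -0.001, 3.087]
wrist_force: [0.4, 0.2, -0.2]
width: 0.0214
finger_force: 29.9
```

Emit:
{"op": "arm_command", "data": {
  "targets": [
    [0,-0.002,-0.015,0],
    [0,-0.002,-0.03,0],
    [0,-0.002,-0.045,0],
    [0,-0.002,-0.058,0],
    [0,-0.002,-0.07,0],
    [0,-0.002,-0.076,0],
    [0,-0.002,-0.078,0],
    [0,-0.002,-0.078,0]
  ]
}}

```text
time: 20.27
tool_pos: [0.5109, -0.0744, 0.059]
ee_rot: [3.142, 0.001, 3.086]
wrist_force: [-0.5, -0.5, 1.9]
width: 0.0213
finger_force: 29.9
```

Emit:
{"op": "arm_command", "data": {
  "targets": [
    [0,0,0,0],
    [0,0,0,0],
    [0,0,0,0],
    [0,0,0,0],
    [0,0,0.06,0],
    [0,0,0.12,0],
    [0,0,0.2,0],
    [0,0,0.26,0]
  ],
  "claw": 0.47
}}

```text
time: 20.93
tool_pos: [0.511, -0.0744, 0.1911]
ee_rot: [-3.141, 0.002, 3.086]
wrist_force: [0.3, -0.4, 0.6]
width: 0.05
finger_force: 0.0
```

Emit:
{"op": "arm_command", "data": {
  "targets": [
    [-0.01,0.07,0,0],
    [-0.02,0.15,0,0],
    [-0.04,0.23,0,0],
    [-0.05,0.31,0,0],
    [-0.06,0.38,0,0],
    [-0.07,0.46,0,0],
    [-0.08,0.53,0,0],
    [-0.09,0.6,0,0]
  ]
}}

```text
time: 21.6
tool_pos: [0.465, 0.2276, 0.1886]
ee_rot: [3.141, 0.001, 3.086]
wrist_force: [0.6, -0.9, -0.9]
width: 0.0497
finger_force: 0.0
```

Emit:
{"op": "arm_command", "data": {
  "targets": [
    [-0.02,0.08,0,0],
    [-0.04,0.15,0,0],
    [-0.044,0.19,0,0],
    [-0.044,0.216,-0.06,0],
    [-0.044,0.216,-0.12,0],
    [-0.044,0.216,-0.18,0],
    [-0.044,0.216,-0.2,0],
    [-0.044,0.216,-0.2,0]
  ]
}}

```text
time: 22.27
tool_pos: [0.4414, 0.3323, 0.0847]
ee_rot: [-3.137, -0.006, 3.086]
wrist_force: [0.5, -0.2, -0.8]
width: 0.0498
finger_force: 0.0
```

Emit:
{"op": "arm_command", "data": {
  "targets": [
    [0,0.002,-0.03,0],
    [0,0.002,-0.05,0],
    [0,0.002,-0.06,0],
    [0,0.002,-0.06,0]
  ]
}}

```text
time: 22.6
tool_pos: [0.4436, 0.3343, 0.0583]
ee_rot: [-3.141, -0.001, 3.086]
wrist_force: [0.1, -0.2, 0.4]
width: 0.0499
finger_force: 0.0
```

Emit:
{"op": "arm_command", "data": {
  "targets": [
    [0,0,0,0],
    [0,0,0,0],
    [0,0,0,0],
    [0,0,0,0],
    [0,0,0,0]
  ],
  "claw": 1
}}

```text
time: 23.02
tool_pos: [0.444, 0.3349, 0.0591]
ee_rot: [3.141, 0.001, 3.086]
wrist_force: [-1.2, 1.0, 1.7]
width: 0.0211
finger_force: 30.0
```

Emit:
{"op": "arm_command", "data": {
  "targets": [
    [0,0,0.01,0],
    [0,0,0.02,0],
    [0,0,0.03,0],
    [0,0,0.04,0],
    [0,0,0.055,0],
    [0,0,0.07,0],
    [0,0,0.1,0],
    [0,0,0.14,0]
  ]
}}

```text
time: 23.68
tool_pos: [0.4434, 0.3341, 0.1292]
ee_rot: [-3.14, -0.001, 3.086]
wrist_force: [0.2, 0.1, -1.1]
width: 0.0213
finger_force: 30.0
```

Emit:
{"op": "arm_command", "data": {
  "targets": [
    [0,0,0.05,0],
    [0,0,0.1,0],
    [0,0,0.12,0],
    [0,0,0.12,0],
    [0,0,0.12,0]
  ]
}}

```text
time: 24.1
tool_pos: [0.444, 0.3347, 0.1892]
ee_rot: [3.141, 0.002, 3.086]
wrist_force: [1.0, 0.0, -2.0]
width: 0.0214
finger_force: 30.0
```

Emit:
{"op": "arm_command", "data": {
  "targets": [
    [0.01,-0.04,0,0],
    [0.02,-0.1,0,0],
    [0.04,-0.17,0,0],
    [0.05,-0.24,0,0],
    [0.06,-0.31,0,0],
    [0.07,-0.38,0,0],
    [0.08,-0.45,0,0],
    [0.09,-0.52,0,0]
  ]
}}

```text
time: 24.77
tool_pos: [0.4874, 0.0729, 0.1861]
ee_rot: [-3.141, -0.004, 3.086]
wrist_force: [0.4, 0.3, -2.1]
width: 0.021
finger_force: 30.0
```

Emit:
{"op": "arm_command", "data": {
  "targets": [
    [0.01,-0.07,0,0],
    [0.02,-0.14,0,0],
    [0.03,-0.21,0,0],
    [0.036,-0.28,0,0],
    [0.036,-0.35,0,0],
    [0.036,-0.4,0,0],
    [0.036,-0.416,0,0],
    [0.036,-0.416,0,0]
  ]
}}

```text
time: 25.43
tool_pos: [0.5056, -0.1348, 0.1862]
ee_rot: [3.14, -0.004, 3.083]
wrist_force: [0.2, 0.4, -1.2]
width: 0.0216
finger_force: 30.0
```

Emit:
{"op": "arm_command", "data": {
  "targets": [
    [0,0,-0.04,0],
    [0,0,-0.08,0],
    [0,0,-0.12,0],
    [0,0,-0.16,0],
    [0,0,-0.18,0],
    [0,0,-0.18,0],
    [0,0,-0.18,0]
  ]
}}

```text
time: 26.02
tool_pos: [0.5064, -0.1321, 0.098]
ee_rot: [3.141, -0.001, 3.087]
wrist_force: [-0.1, -0.1, -0.6]
width: 0.021
finger_force: 30.0
```

Emit:
{"op": "arm_command", "data": {
  "targets": [
    [0.001,-0.003,-0.015,0],
    [0.001,-0.003,-0.03,0],
    [0.001,-0.003,-0.045,0],
    [0.001,-0.003,-0.058,0],
    [0.001,-0.003,-0.068,0],
    [0.001,-0.003,-0.074,0],
    [0.001,-0.003,-0.078,0],
    [0.001,-0.003,-0.078,0]
  ]
}}

```text
time: 26.68
tool_pos: [0.5077, -0.1349, 0.0601]
ee_rot: [3.142, 0.001, 3.086]
wrist_force: [-0.1, 0.7, 0.3]
width: 0.0213
finger_force: 30.0
```

Emit:
{"op": "arm_command", "data": {
  "targets": [
    [0,0,-0.003,0],
    [0,0,-0.003,0]
  ]
}}

```text
time: 26.85
tool_pos: [0.5086, -0.1349, 0.06]
ee_rot: [-3.141, 0.004, 3.086]
wrist_force: [-0.2, 1.9, 5.4]
width: 0.0214
finger_force: 30.0
```

Emit:
{"op": "arm_command", "data": {
  "targets": [
    [0,0,0,0],
    [0,0,0,0],
    [0,0,0,0],
    [0,0,0,0],
    [0,0,0.06,0],
    [0,0,0.12,0],
    [0,0,0.2,0],
    [0,0,0.26,0]
  ],
  "claw": 0.47
}}

```text
time: 27.52
tool_pos: [0.5073, -0.135, 0.1903]
ee_rot: [-3.141, 0.001, 3.086]
wrist_force: [0.1, 0.1, 0.3]
width: 0.0501
finger_force: 0.0
```

Emit:
{"op": "arm_command", "data": {
  "targets": [
    [-0.01,0.06,0,0],
    [-0.01,0.13,0,0],
    [-0.01,0.2,0,0],
    [-0.01,0.27,0,0],
    [-0.01,0.34,0,0],
    [-0.01,0.4,0,0],
    [-0.01,0.4,0,0],
    [-0.01,0.4,0,0]
  ]
}}

```text
time: 28.18
tool_pos: [0.5019, 0.0662, 0.1877]
ee_rot: [-3.141, -0.0, 3.089]
wrist_force: [-0.1, -0.8, 0.2]
width: 0.0498
finger_force: 0.0
```

```bash
python3 - <<'E'
from h import *
o=robot.get_obs(); snap('wrist','w7.png'); print(o['tool_pos'])
t=snap('top','top4.png')
a=cv2.imread('pics/w7.png'); b=cv2.imread('pics/top4.png')[130:230,95:335]
for p,z in(([.5003,.1858],.044),([.5003,.1858],.07)):
    u,v=wproj(np.r_[p,z],o); cv2.drawMarker(a,(int(u+.5),int(v+.5)),(0,255,0),1,5,1)
b=cv2.resize(b,(552,230),interpolation=cv2.INTER_CUBIC)
a=cv2.resize(a[0:300],(552,323)); cv2.imwrite('pics/c7.png',np.vstack([a,b]))
E
```

```text
[0.50192119 0.06621098 0.18771576]
```

View pics/c7.png

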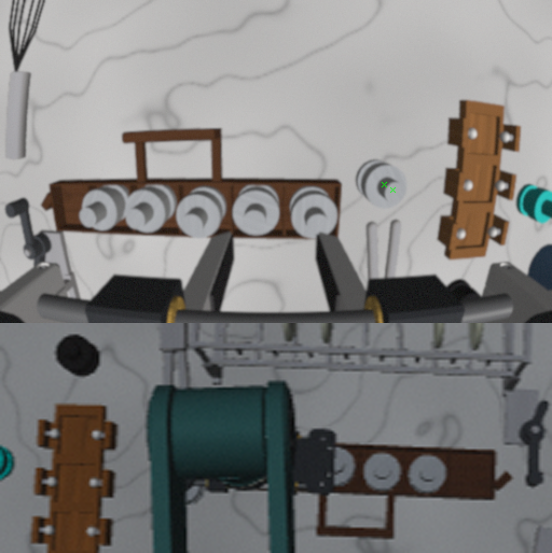

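All five tray pots are upright, and the loose pot's disc is still at (383,184), as predicted. Now I fetch it.

Emit:
{"op": "arm_command", "data": {
  "targets": [
    [-0.003,0.07,0,0],
    [-0.003,0.14,0,0],
    [-0.003,0.21,0,0],
    [-0.003,0.239,-0.04,0],
    [-0.003,0.239,-0.1,0],
    [-0.003,0.239,-0.16,0],
    [-0.003,0.239,-0.2,0],
    [-0.003,0.239,-0.2,0]
  ]
}}

```text
time: 28.95
tool_pos: [0.4974, 0.1822, 0.0822]
ee_rot: [-3.138, -0.01, 3.084]
wrist_force: [-0.9, -0.5, -0.3]
width: 0.0501
finger_force: 0.0
```

Emit:
{"op": "arm_command", "data": {
  "targets": [
    [0,0,-0.03,0],
    [0,0,-0.06,0],
    [0,0,-0.078,0],
    [0,0,-0.078,0],
    [0,0,-0.078,0]
  ]
}}

```text
time: 29.37
tool_pos: [0.5012, 0.184, 0.0496]
ee_rot: [3.141, 0.0, 3.085]
wrist_force: [-0.0, -0.1, -0.3]
width: 0.0501
finger_force: 0.0
```

Emit:
{"op": "arm_command", "data": {
  "targets": [
    [0,0.002,0,0],
    [0,0.002,0,0],
    [0,0.002,0,0],
    [0,0.002,0,0],
    [0,0.002,0,0]
  ],
  "claw": 1
}}

```text
time: 29.78
tool_pos: [0.501, 0.1859, 0.0496]
ee_rot: [3.141, 0.001, 3.086]
wrist_force: [0.2, 0.3, 3.3]
width: 0.0213
finger_force: 30.0
```

Emit:
{"op": "arm_command", "data": {
  "targets": [
    [0,0,0.04,0],
    [0,0,0.1,0],
    [0,0,0.17,0],
    [0,0,0.24,0],
    [0,0,0.28,0],
    [0,0,0.28,0],
    [0,0,0.28,0]
  ]
}}

```text
time: 30.37
tool_pos: [0.5011, 0.1858, 0.1897]
ee_rot: [3.141, 0.002, 3.086]
wrist_force: [-0.2, -0.4, -1.7]
width: 0.0213
finger_force: 30.0
```

Emit:
{"op": "arm_command", "data": {
  "targets": [
    [0,-0.04,0,0],
    [0,-0.1,0,0],
    [0,-0.17,0,0],
    [0,-0.24,0,0],
    [0.005,-0.31,0,0],
    [0.005,-0.38,0,0],
    [0.005,-0.45,0,0],
    [0.005,-0.52,0,0]
  ]
}}

```text
time: 31.03
tool_pos: [0.5012, -0.0755, 0.1852]
ee_rot: [3.14, -0.006, 3.086]
wrist_force: [0.2, 0.4, -1.4]
width: 0.0218
finger_force: 30.0
```

Emit:
{"op": "arm_command", "data": {
  "targets": [
    [0,-0.07,0,0],
    [0,-0.14,0,0],
    [0,-0.19,0,0],
    [0,-0.225,0,0],
    [0,-0.238,0,0],
    [0,-0.238,0,0],
    [0,-0.238,0,0],
    [0,-0.238,0,0]
  ]
}}

```text
time: 31.7
tool_pos: [0.5029, -0.1919, 0.188]
ee_rot: [3.14, -0.002, 3.087]
wrist_force: [0.3, 0.5, -2.4]
width: 0.0215
finger_force: 30.0
```

Emit:
{"op": "arm_command", "data": {
  "targets": [
    [0,0,-0.04,0],
    [0,0,-0.08,0],
    [0,0,-0.12,0],
    [0,0,-0.16,0],
    [0,0,-0.18,0],
    [0,0,-0.18,0],
    [0,0,-0.18,0]
  ]
}}

```text
time: 32.28
tool_pos: [0.5032, -0.1925, 0.099]
ee_rot: [3.141, -0.0, 3.087]
wrist_force: [0.2, -0.2, -0.7]
width: 0.0211
finger_force: 30.0
```

Emit:
{"op": "arm_command", "data": {
  "targets": [
    [0,-0.002,-0.015,0],
    [0,-0.002,-0.03,0],
    [0,-0.002,-0.045,0],
    [0,-0.002,-0.058,0],
    [0,-0.002,-0.068,0],
    [0,-0.002,-0.076,0],
    [0,-0.002,-0.081,0],
    [0,-0.002,-0.081,0]
  ]
}}

```text
time: 32.95
tool_pos: [0.5033, -0.1944, 0.0586]
ee_rot: [3.141, 0.0, 3.086]
wrist_force: [0.3, 0.1, -0.7]
width: 0.0213
finger_force: 30.0
```

Emit:
{"op": "arm_command", "data": {
  "targets": [
    [0,0,-0.003,0],
    [0,0,-0.003,0]
  ]
}}

```text
time: 33.12
tool_pos: [0.5037, -0.1943, 0.0584]
ee_rot: [-3.141, 0.002, 3.086]
wrist_force: [-0.4, 1.5, 5.0]
width: 0.0216
finger_force: 30.0
```

Emit:
{"op": "arm_command", "data": {
  "targets": [
    [0,0,0,0],
    [0,0,0,0],
    [0,0,0,0],
    [0,0,0,0],
    [0,0,0.06,0],
    [0,0,0.12,0],
    [0,0,0.2,0],
    [0,0,0.26,0]
  ],
  "claw": 0.47
}}

```text
time: 33.78
tool_pos: [0.5032, -0.1945, 0.1893]
ee_rot: [-3.141, 0.001, 3.086]
wrist_force: [0.1, -1.2, -0.1]
width: 0.0496
finger_force: 0.0
```

Emit:
{"op": "arm_command", "data": {
  "targets": [
    [-0.04,0.06,0,0],
    [-0.08,0.12,0,0],
    [-0.13,0.18,0,0],
    [-0.17,0.24,0,0],
    [-0.216,0.3,0,0],
    [-0.216,0.314,0,0],
    [-0.216,0.314,0,0],
    [-0.216,0.314,0,0]
  ],
  "claw": 1
}}

```text
time: 34.45
tool_pos: [0.3956, -0.0376, 0.1871]
ee_rot: [-3.141, 0.001, 3.087]
wrist_force: [0.2, 0.3, -0.2]
width: 0.0014
finger_force: 0.0
```

```bash
python3 - <<'E'
from h import *
o=robot.get_obs(); snap('wrist','w8.png'); print(o['tool_pos'],o['width'])
a=cv2.imread('pics/w8.png'); b=cv2.imread('pics/top4.png')*0
t=snap('top','top5.png'); b=cv2.imread('pics/top5.png')[130:230,95:365]
cv2.imwrite('pics/c8.png',np.vstack([a[:300],cv2.resize(b,(512,190),interpolation=cv2.INTER_CUBIC)]))
E
```

```text
[ 0.39559031 -0.03763138  0.18712625] 0.0014184156984942944
```

View pics/c8.png

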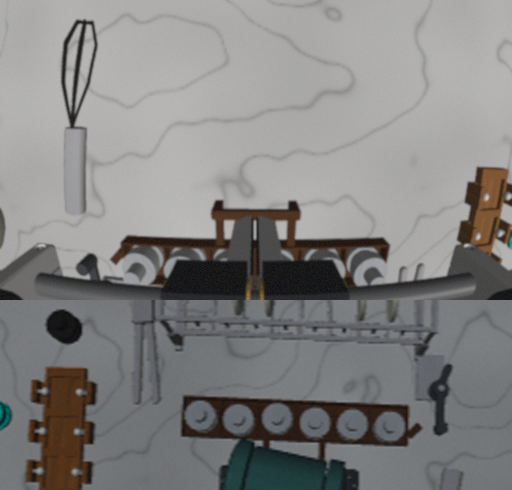

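All six pots are standing in their pockets. Now I lower in front of the bar and push gently.

Emit:
{"op": "arm_command", "data": {
  "targets": [
    [-0.014,0,-0.06,0],
    [-0.014,0,-0.12,0],
    [-0.014,0,-0.18,0],
    [-0.014,0,-0.23,0],
    [-0.014,0,-0.26,0],
    [-0.014,0,-0.278,0],
    [-0.014,0,-0.278,0]
  ]
}}

```text
time: 35.13
tool_pos: [0.3869, -0.0378, 0.0457]
ee_rot: [3.141, -0.005, 3.084]
wrist_force: [0.2, 0.7, -0.0]
width: 0.0003
finger_force: 0.0
```

Emit:
{"op": "arm_command", "data": {
  "targets": [
    [0.01,0,0,0],
    [0.022,-0.001,0,0],
    [0.034,-0.002,0,0],
    [0.046,-0.002,0,0],
    [0.062,-0.003,0,0],
    [0.08,-0.004,0,0],
    [0.1,-0.005,0,0],
    [0.12,-0.006,0,0]
  ]
}}

```text
time: 35.8
tool_pos: [0.4492, -0.0405, 0.0481]
ee_rot: [-3.141, -0.0, 3.086]
wrist_force: [-2.0, -0.6, 1.8]
width: 0.0005
finger_force: 0.9
```

Emit:
{"op": "arm_command", "data": {
  "targets": [
    [0.02,-0.001,0,0],
    [0.04,-0.002,0,0],
    [0.06,-0.003,0,0],
    [0.08,-0.004,0,0],
    [0.1,-0.006,0,0],
    [0.114,-0.007,0,0],
    [0.124,-0.007,0,0],
    [0.13,-0.008,0,0]
  ]
}}

```text
time: 36.47
tool_pos: [0.514, -0.0441, 0.0479]
ee_rot: [3.141, 0.0, 3.086]
wrist_force: [-0.4, 1.2, 0.7]
width: 0.0002
finger_force: 0.7
```

Emit:
{"op": "arm_command", "data": {
  "targets": [
    [0.004,0,0,0],
    [0.008,0,0,0],
    [0.012,-0.001,0,0],
    [0.016,-0.001,0,0],
    [0.016,-0.001,0,0]
  ]
}}

```text
time: 36.88
tool_pos: [0.5216, -0.0448, 0.0481]
ee_rot: [3.141, 0.001, 3.086]
wrist_force: [0.3, 1.0, 0.6]
width: 0.0008
finger_force: 0.1
```

Emit:
{"op": "arm_command", "data": {
  "targets": [
    [0.003,0,0,0],
    [0.006,0,0,0],
    [0.006,0,0,0]
  ]
}}

```text
time: 37.13
tool_pos: [0.5231, -0.0449, 0.048]
ee_rot: [-3.141, -0.003, 3.086]
wrist_force: [-4.9, -0.3, 4.1]
width: 0.0001
finger_force: 2.5
```

Emit:
{"op": "arm_command", "data": {
  "targets": [
    [0.003,0,0,0],
    [0.006,0,0,0],
    [0.006,0,0,0],
    [0.006,0,0,0]
  ]
}}

```text
time: 37.47
tool_pos: [0.5232, -0.0449, 0.0481]
ee_rot: [-3.141, -0.009, 3.086]
wrist_force: [-11.7, 0.2, 8.4]
width: 0.0005
finger_force: 6.3
```

Emit:
{"op": "arm_command", "data": {
  "targets": [
    [-0.02,0,0,0],
    [-0.05,0,0,0],
    [-0.054,0,0.06,0],
    [-0.054,0,0.14,0],
    [-0.054,-0.04,0.214,0],
    [-0.054,-0.1,0.214,-0.05],
    [-0.054,-0.16,0.214,-0.1],
    [-0.054,-0.22,0.214,-0.15]
  ],
  "claw": 1
}}

```text
time: 38.13
tool_pos: [0.5015, -0.1563, 0.1568]
ee_rot: [3.141, 0.006, 2.768]
wrist_force: [-0.3, 0.2, 0.1]
width: 0.0003
finger_force: 0.0
```

Emit:
{"op": "arm_command", "data": {
  "targets": [
    [0,-0.06,0,-0.4],
    [0,-0.12,0,-0.4],
    [0,-0.18,0,-0.4],
    [0,-0.24,0,-0.4],
    [0,-0.24,0,-0.4],
    [0,-0.24,0,-0.46],
    [0,-0.24,0,-0.46],
    [0,-0.24,0,-0.46]
  ],
  "claw": 0.57
}}

```text
time: 38.8
tool_pos: [0.5008, -0.2756, 0.155]
ee_rot: [3.14, 0.002, 1.802]
wrist_force: [0.1, -0.9, -0.2]
width: 0.0405
finger_force: 0.0
```

Emit:
{"op": "arm_command", "data": {
  "targets": [
    [0,0,0,-0.46],
    [0,0,0,-0.46],
    [0,0,0,-0.46],
    [0,0,0,-0.46],
    [0,0,0,-0.46],
    [0,0,0,-0.46],
    [0,0,0,-0.46],
    [0,0,0,-0.46]
  ]
}}

```text
time: 39.47
tool_pos: [0.5009, -0.2753, 0.1552]
ee_rot: [3.139, -0.001, 0.839]
wrist_force: [0.3, 0.1, -0.1]
width: 0.0403
finger_force: 0.0
```

Emit:
{"op": "arm_command", "data": {
  "targets": [
    [0,0,0,-0.06],
    [0,0,0,-0.12],
    [0,0,0,-0.126],
    [0,0,0,-0.126],
    [0,0,0,-0.126]
  ]
}}

```text
time: 39.88
tool_pos: [0.5004, -0.275, 0.1551]
ee_rot: [3.141, -0.0, 0.584]
wrist_force: [-0.0, 0.1, 0.5]
width: 0.0405
finger_force: 0.0
```

Emit:
{"op": "arm_command", "data": {
  "targets": [
    [-0.007,0,-0.06,0],
    [-0.007,0,-0.12,0],
    [-0.007,0,-0.16,0],
    [-0.007,0,-0.18,0],
    [-0.007,0,-0.198,0],
    [-0.007,0,-0.198,0]
  ]
}}

```text
time: 40.38
tool_pos: [0.496, -0.2744, 0.0545]
ee_rot: [-3.139, 0.001, 0.582]
wrist_force: [-0.7, -0.1, 1.0]
width: 0.0401
finger_force: 0.0
```

Emit:
{"op": "arm_command", "data": {
  "targets": [
    [0.002,-0.032,0,0],
    [0.008,-0.053,0,0],
    [0.018,-0.074,0,0],
    [0.031,-0.092,0,0],
    [0.048,-0.108,0,0],
    [0.066,-0.121,0,0],
    [0.087,-0.13,0,0],
    [0.1,-0.136,0,0]
  ]
}}

```text
time: 41.05
tool_pos: [0.5472, -0.3453, 0.0575]
ee_rot: [3.14, 0.0, 0.58]
wrist_force: [-2.6, 0.5, 0.8]
width: 0.0408
finger_force: 1.1
```

Emit:
{"op": "arm_command", "data": {
  "targets": [
    [0.005,-0.002,0,0],
    [0.01,-0.005,0,0],
    [0.014,-0.006,0,0],
    [0.014,-0.006,0,0]
  ]
}}

```text
time: 41.38
tool_pos: [0.5522, -0.3452, 0.0564]
ee_rot: [-3.138, 0.002, 0.581]
wrist_force: [-4.7, 3.2, 3.2]
width: 0.0405
finger_force: 2.7
```

Emit:
{"op": "arm_command", "data": {
  "targets": [
    [0.003,-0.002,0,0],
    [0.006,-0.003,0,0],
    [0.006,-0.003,0,0]
  ]
}}

```text
time: 41.63
tool_pos: [0.5527, -0.3453, 0.0562]
ee_rot: [-3.132, 0.005, 0.582]
wrist_force: [-10.7, 5.0, 6.1]
width: 0.0404
finger_force: 5.4
```

Emit:
{"op": "arm_command", "data": {
  "targets": [
    [-0.014,0.007,0,0],
    [-0.02,0.01,0,0],
    [-0.02,0.01,0.06,0],
    [-0.02,0.01,0.14,0],
    [-0.06,-0.04,0.22,0],
    [-0.14,-0.06,0.26,0],
    [-0.2,-0.06,0.26,0],
    [-0.2,-0.06,0.26,0]
  ]
}}

```text
time: 42.3
tool_pos: [0.453, -0.3799, 0.1903]
ee_rot: [3.135, 0.001, 0.577]
wrist_force: [0.7, -0.4, -0.3]
width: 0.0403
finger_force: 0.0
```

```bash
python3 - <<'E'
from h import *
print(robot.get_obs()['tool_pos'])
snap('top','top6.png')
b=cv2.imread('pics/top6.png')[130:240,95:375]
cv2.imwrite('pics/c9.png',cv2.resize(b,(800,314),interpolation=cv2.INTER_CUBIC))
E
```

```text
[ 0.45298442 -0.37990067  0.19030557]
```

View pics/c9.png

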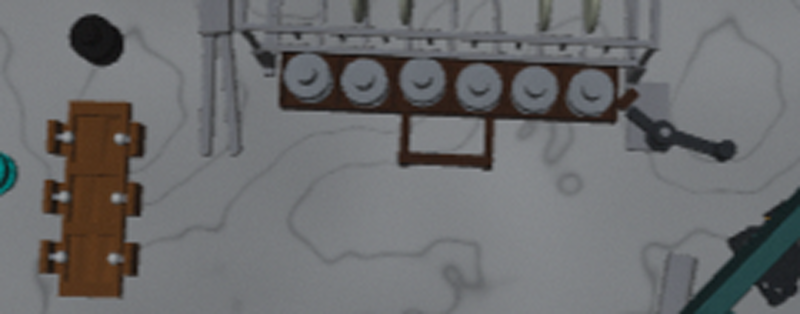

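The tray is in with six pots, the lever is locked at (727,150), and the robot is clear. I hand the job in.

```bash
python3 -c "
from bench import robot
print(robot.close_job())"
```

```text
the job is handed in; nothing more can be done
None
```

The job is handed in (the hand-in call gave no verdict): all four free pots stand upright in the tray's empty pockets, the tray is pushed fully in, the cam lever is back to locked, and the gripper never went near the bowl or the garlic press.

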